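# Roll the rotor disc into its parking track

## Task

Gently roll the rotor disc along the bench on its tyre, keeping it on the bench and never letting it fall over, into the parking track, over the threshold and up against the sprung buffer at the end. Press it in, still upright, until the buffer gives by about 4 or 5 mm and hold it there for half a second, without bottoming the buffer; then ease off and leave the disc standing still in the track, past the threshold. Leave everything else as it is.

Things in the scene. Friction and masses are not known exactly. Their poses are not given: they have to be found in the camera images.
- rotor: Rotor disc of a tube mixer: aluminium faces, black rubber tyre, 84 mm diameter, 26 mm wide, 0.4 to 0.72 kg, standing on its tyre. Origin at its centre, 42 mm up. y axis = axle; at the start x is level, within 15 degrees of the rolling direction, and z is up; x and z turn as it rolls. Leaning over 17 degrees it topples. It rolls easily; let go at 0.06 m/s it stops within about 10 mm.
- axle_end (a point): Centre of the end of one steel axle stub, 25 mm from the disc's centre. A stub 18 mm in diameter sticks out 12 mm from the middle of each face (50 mm over both ends) and turns with the disc. Fingers astride the disc, behind both stubs and above the rails, push it straight along; pinched by its faces above the stubs it can be turned on the spot to face another way.
- rack: Fixed end bracket of the parking track: grey block 70 mm wide, 78 mm tall, its near face at x = 160 mm. Origin on the bench at the middle of the threshold; x = rolling direction (into the track, towards the block), y across the track, z up. It carries the sprung buffer.
- buffer_bracket (a point): Where the buffer leaves the block, 160 mm past the threshold, 42 mm up. Its rubber pad, 30 mm wide, 36 mm tall, stands on a rod in front; the free pad face is 85 to 115 mm past the threshold (rotor centre then at 43 to 73 mm): clamped anew each time, not measured, find it by feel. It yields 1 mm per 1.5 N plus some damping and bottoms after 10 mm (15 N).
- track: The fixed parking track, same origin and axes as the rack: two aluminium rails 12 mm tall, 6 mm thick, inner gap 34 mm, from x = -30 to +120 mm, with mouths flaring outwards from x = -30 to -70 mm. Between the rails the bench itself is the floor.
- track_mouth (a point): Middle of the flared mouth of the track on the bench, 70 mm before the threshold; the mouth is about 65 mm wide here.
- threshold (a point): Middle of the crest of the rounded steel threshold across the track, 3 mm high, 10 mm wide. Rolling over it takes 1.5 to 3 N at the axle; the disc then drops and runs ahead a little, and rests with its centre 17 mm or more past it.
- dropper: Bystander: amber dropper bottle, 28 mm diameter, 55 mm tall, standing beside the lane; origin under its foot.
- vial: Bystander: small clear jar, 26 mm diameter, 45 mm tall, standing beside the lane; origin under its foot.
- reagent: Bystander: white bottle, 60 mm diameter, 120 mm tall; origin under its foot.
- stain: Bystander: amber bottle, 44 mm diameter, 80 mm tall; origin under its foot.
- beaker: Bystander: glass beaker, 70 mm diameter, 85 mm tall; origin under its foot.
- carton: Bystander: cardboard carton 70 x 120 x 60 mm; origin under its middle.
- marker: Bystander: black marker pen, 12 mm thick, 132 mm long, lying along its x axis; origin at its underside's middle.
There are look-alikes about, which are no part of the job. What is shaped like the rotor but purple is not meant.

How it is judged:
By the outcome, as a careful person would: the job done as asked, in the order asked, and still so for the second after the job is handed in, with the robot touching nothing.
It also fails if it takes over 64 s, if anything falls off the work surface, if the arm or the gripper's body presses on something with over 40 N, if the wrist force passes 120 N, or if a joint passes its speed limit or range.

## Robot

A 6-joint arm with a two-finger parallel gripper is mounted at the origin on the work surface. World frame = base frame: x ahead of the robot, y to its left, z up, the work surface at z = 0. Lengths are in m, angles in rad, forces in N, time in s.
With the tool pointing down it reaches from about 0.35 to 0.725 m from the base axis. Payload 4.3 kg.
Tool frame: the origin (TCP) lies midway between the tips of the shut fingers; the grasp point (between the pads) lies 19 mm behind it; z points along the fingers, y is the line along which they close (so a half turn about z gives the same grasp; the last joint's range is limited). The gripper opens to 85 mm and grips with 20 to 120 N. Pads are 22 mm wide; open, the fingers measure 114 mm over their backs; the gripper's body (76 mm by 85 mm) begins 54 mm behind the grasp point. The pads swing forward as they close: fully open they stand 13 mm farther back than shut.
Start: joints at [-1.349, 0.377, 0.081, 1.274, 0, 1.46], TCP at [0.187, -0.544, 0.204] pointing down, gripper open.
Joint ranges: [-2.72, 2.72], [-0.84, 1.66], [-1.02, 1.22], [-1.77, 2.12], [-1.37, 1.28], [-3.14, 3.14]. Speed limits (rad/s): [2.57, 2.57, 3.14, 3.14, 3.14, 3.14].

## Interface

Orientations are given as a unit quaternion [w, x, y, z].
In Python, from cell import ctrl gives the robot as it stands.
- The arm moves only by the tool apply_moves, never from a script. Its argument "moves" is a list of rows, each an object with "dr": the turn, a rotation vector about the tool's x, y, z in units of 60 degrees (1.0 is 60 degrees), a list of three; "offset": the shift along the tool's x, y, z in units of 40 cm (1.0 is 40 cm), a list of three; "fingers": the closure, from -1 (fully open) to 1 (shut). In form: [{"dr": [wx, wy, wz], "offset": [dx, dy, dz], "fingers": fingers}, ...]. A call has 1 to 8 rows; each row is the pose to reach, as a shift and turn from the pose commanded when the call began, along the tool's axes at that moment; what a row does not reach only later rows make up. A row lasts 1/12 s, in which the tool goes at most 41.7 mm and 7.16 degrees, less where a joint would pass 70% of its speed; a pose out of reach is approached as far as the arm can. A call with a number of a shift or a turn outside -1 to 1 is refused whole. A call with a gripper value outside its range is refused whole. The fingers move at their own pace and stop on an object; "force" is the grip in N (left out, the last holds). Time passes only in rows, so rows that repeat a pose let the fingers close. It gives the time, the measured TCP pose, the force, the opening and the grip force at its end, in the units of the state.
- ctrl.observe(): the state, without advancing time (a new reading comes with each control period).
- ctrl.capture(name): name is "scene" or "top"; returns (picture, depth): 480x640x3 uint8, blue, green, red; 480x640 float32, m along the optical axis (not along the pixel's ray), 0 where there is no reading.
- ctrl.camera_model(name): a dict with "fov_y" (degrees; the focal length in pixels is half the picture's height over the tangent of half this angle, whatever the lens; pixels are square), "cx", "cy" (the principal point, pixels), "dist" ([k1, k2, p1, p2, k3] as OpenCV has them; the pictures are not rectified), "R" (3x3) and "t" (3): a world point X has camera coordinates R X + t. Camera axes: x right, y down, z forward; pixel columns grow to the right and rows downward; lengths in m; the calibration is good to about 2 mm. A picture is of the moment at which its call begins. camera_model takes no time and is no camera call.
- ctrl.sign_off(): hands the job in; it is judged then, once.
The state is a dict: "clock": time; "qpos": joint angles; "qvel": joint speeds; "tau": joint torques, N m; "position": TCP position; "eef_rot": TCP orientation; "force": force on the tool from outside, world axes, zero at the start; "torque": the same for the moment, N m; "finger_gap": finger opening in m; "grip_force": force on a finger pad.
Only numpy, scipy, OpenCV 4.12 (cv2) and the standard library are available. Lean on these libraries where they do the work, as an engineer would, in place of code of your own. Each camera call takes 0.05 s, during which the arm holds its last target. There are 200 camera calls.

## Working session

There is one attempt and no reset: what is moved stays moved. The work goes in short steps, Python scripts to look and compute and a tool call to move; the robot and the scene stay as the last step left them, time stands still between calls to the robot, and variables do not carry over. Pictures are saved under pics/ and viewed, at most 10 in all, crops included, and the job is handed in when it is done.

Besides the shell and the picture viewer there is one more tool, called in YAML: its name, and indented under it one key for each argument. apply_moves: Moves the arm, as the interface text tells. Shifts and turns lie within -1 to 1; 1 stands for 40 cm of shift or 60 degrees of turn. Its arguments: {"type":"object","properties":{"moves":{"type":"array"},"force":{"type":"number"}},"required":["moves"]}

```bash
mkdir -p pics; ls
python3 - <<'E'
from cell import ctrl
import cv2,numpy as np
s=ctrl.observe();print(s)
for n in("scene","top"):
    p,d=ctrl.capture(n);cv2.imwrite(f"pics/{n}0.png",p);np.save(f"{n}_d0.npy",d)
    print(n,ctrl.camera_model(n))
E
```

```text
pics
{'clock': 0.0, 'qpos': array([-1.34928188e+00,  3.78106682e-01,  7.95896852e-02,  1.27439379e+00,
       -4.03291194e-05,  1.46048889e+00]), 'qvel': array([ 0.00046879, -0.00085028, -0.0004577 ,  0.00051141,  0.0003922 ,
       -0.00092047]), 'tau': array([-1.20782406e-04, -4.63604629e+01,  2.69873106e+01,  2.06831808e-02,
       -5.13591349e-04,  3.19948015e-06]), 'position': array([ 0.18714221, -0.54291865,  0.20252202]), 'eef_rot': array([-1.05447416e-03,  9.86267767e-01,  1.65150763e-01, -7.88887213e-05]), 'force': array([ 1.12741765, -0.08409217,  0.42101055]), 'torque': array([0.00632194, 0.00618134, 0.00239805]), 'grip_force': 0.0, 'finger_gap': 0.08536102534790413}
scene {'fov_y': 51.0313586691398, 'cx': 311.48171966910076, 'cy': 239.5458779900737, 'dist': array([-0.08865854,  0.        ,  0.        ,  0.        ,  0.        ]), 'R': array([[ 0.83579697,  0.54879941,  0.01620595],
       [ 0.34630323, -0.50403996, -0.79121287],
       [-0.42604871,  0.66690549, -0.61132607]]), 't': array([-0.48231234, -0.18974084,  1.31483546])}
top {'fov_y': 55.261302512279855, 'cx': 312.13729231156344, 'cy': 238.46253506337135, 'dist': array([-0.09068437,  0.        ,  0.        ,  0.        ,  0.        ]), 'R': array([[-6.54218492e-05, -9.99805773e-01, -1.97081676e-02],
       [-9.94966259e-01,  2.04004467e-03, -1.00189726e-01],
       [ 1.00210472e-01,  1.96024072e-02, -9.94773143e-01]]), 't': array([-0.01231147,  0.58797828,  1.05075547])}
```

View pics/scene0.png

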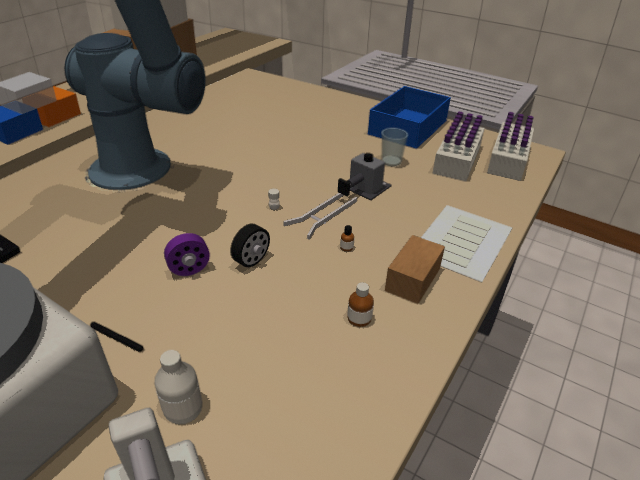

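View pics/top0.png

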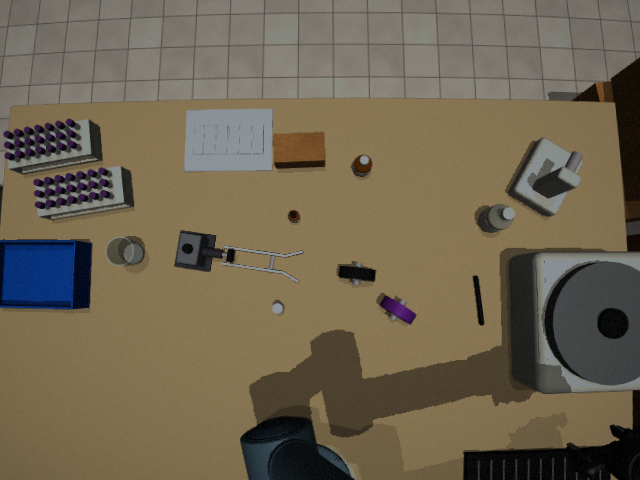

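The black disc with aluminium faces is at scene (250,246) and top (357,272). The purple one at scene (187,256) and top (397,308) is the look-alike. The rack is at top (195,250), with the rails running right to about (300,265) and the threshold at about (272,262). The vial is at top (278,308) and the dropper at (294,216).

```bash
cat > h.py <<'E'
from cell import ctrl
import cv2,numpy as np
def K(n):
    m=ctrl.camera_model(n);f=240/np.tan(np.radians(m["fov_y"]/2))
    return np.array([[f,0,m["cx"]],[0,f,m["cy"]],[0,0,1.]]),m["dist"],m["R"],m["t"]
def und(n,uv):
    k,di,R,t=K(n);return cv2.undistortPoints(np.float64(uv).reshape(-1,1,2),k,di).reshape(-1,2)
def ray(n,uv,z):
    k,di,R,t=K(n);a=und(n,uv);d=np.c_[a,np.ones(len(a))]@R;c=-R.T@t
    return c+d*((z-c[2])/d[:,2])[:,None]
def cloud(n,depth):
    k,di,R,t=K(n);v,u=np.mgrid[:480,:640];a=und(n,np.c_[u.ravel(),v.ravel()]);z=depth.ravel()
    return ((np.c_[a*z[:,None],z]-t)@R).reshape(480,640,3)
def proj(n,X):
    k,di,R,t=K(n);return cv2.projectPoints(np.float64(X).reshape(-1,1,3),cv2.Rodrigues(R)[0],t,k,di)[0].reshape(-1,2)
E
python3 - <<'E'
from h import *
p=cv2.imread("pics/top0.png");d=np.load("top_d0.npy");P=cloud("top",d)
def rep(nm,m):
    uv=np.argwhere(m)[:,::-1].astype(np.float32);X=P[m]
    r=cv2.minAreaRect(X[:,:2].astype(np.float32)*1000)
    print(nm,len(X),"pix",uv.mean(0),"rect",r,"z",np.percentile(X[:,2],[5,50,95]))
V,U=np.mgrid[:480,:640]
def box(a,b,c,e):return(U>=a)&(U<c)&(V>=b)&(V<e)
z=P[...,2]
print("bench z",np.median(z[box(330,290,370,300)]))
rep("rotor",box(330,255,380,292)&(z>.065))
rep("rotor>12",box(330,255,380,292)&(z>.02))
rep("purple",box(375,285,420,330)&(z>.065))
rep("block",box(170,225,220,275)&(z>.06))
rep("pad",box(222,240,240,270)&(z>.03))
rep("vial",box(262,295,290,320)&(z>.02));rep("dropper",box(280,205,305,228)&(z>.02))
g=cv2.cvtColor(p,cv2.COLOR_BGR2HSV)
m=(g[...,1]<60)&(g[...,2]>90)&box(238,240,305,290)
n,l,st,ce=cv2.connectedComponentsWithStats(m.astype(np.uint8))
for i in range(1,n):
    if st[i,4]>10:print(st[i],ce[i])
a=cv2.resize(p[190:330,160:430],None,fx=2.9,fy=2.9,interpolation=cv2.INTER_CUBIC)
q=cv2.imread("pics/scene0.png")[145:290,160:400]
q=cv2.resize(q,(783,190*2));q=q[:190*2]
cv2.imwrite("pics/c0.png",cv2.resize(np.vstack([a,q]),None,fx=.75,fy=.75))
E
```

```text
bench z -0.0010404002336335209
rotor 377 pix [357.6976 272.9788] rect ((503.3565673828125, -91.83500671386719), (36.66719436645508, 119.25037384033203), 5.173576831817627) z [0.06758477 0.07884822 0.08471921]
rotor>12 522 pix [356.83908 273.19348] rect ((504.83721923828125, -95.14642333984375), (48.45612716674805, 122.79685974121094), 0.831180989742279) z [0.04656344 0.07479087 0.08438567]
purple 372 pix [399.03763 310.0269 ] rect ((451.6487731933594, -141.11317443847656), (218.72227478027344, 33.391502380371094), 66.62017822265625) z [0.06728389 0.07874091 0.08454034]
block 696 pix [189.24857 248.9181 ] rect ((538.0445556640625, 127.13235473632812), (336.91925048828125, 70.09493255615234), 80.85277557373047) z [0.06927693 0.07675939 0.09060296]
pad 113 pix [228.74336 254.9469 ] rect ((523.5440673828125, 80.6749267578125), (243.9176483154297, 29.741867065429688), 76.05526733398438) z [0.03440906 0.0551253  0.0619981 ]
vial 101 pix [277.32672 307.9703 ] rect ((447.9671936035156, 20.76620101928711), (23.629932403564453, 126.42107391357422), 25.654916763305664) z [0.03948952 0.04373296 0.04804606]
dropper 115 pix [293.86087 215.6    ] rect ((642.6034545898438, 31.335693359375), (26.737499237060547, 26.90576171875), 2.7869200706481934) z [0.02366282 0.034416   0.05516403]
[238 248  65  35 382] [269.94240838 261.89528796]
```

View pics/c0.png

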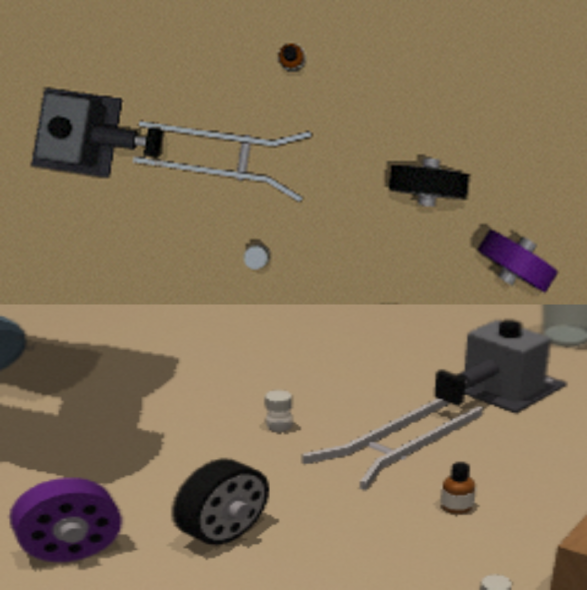

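Run:
```python
from h import *
p=cv2.imread("pics/top0.png");d=np.load("top_d0.npy");P=cloud("top",d)
k,di,R,t=K("top");print("cam",-R.T@t)
g=cv2.cvtColor(p,cv2.COLOR_BGR2HSV);V,U=np.mgrid[:480,:640]
m=(g[...,1]<60)&(g[...,2]>90)
def fit(mm,z):
    uv=np.argwhere(mm)[:,::-1];X=ray("top",uv,z)[:,:2];l=cv2.fitLine(np.float32(X),cv2.DIST_HUBER,0,.001,.001).ravel()
    l[:2]*=np.sign(l[1]);return l,X
mid=255.6+ (U-226)*0.137
off=V-mid
s=m&(U>240)&(U<281)
L=[]
for nm,q in(("far",s&(off<-5)&(off>-14)),("near",s&(off>5)&(off<14))):
    l,X=fit(q,.012);L.append(l);print(nm,q.sum(),l,"yaw",np.degrees(np.arctan2(l[1],l[0])),"range y",X[:,1].min(),X[:,1].max())
a=(L[0][:2]+L[1][:2]);a/=np.linalg.norm(a);n=np.array([-a[1],a[0]])
c=[l[2:]@n for l in L];print("axis",a,"yaw",np.degrees(np.arctan2(a[1],a[0])),"lateral",c,"gap centre-centre",c[1]-c[0])
w=m&(U>262)&(U<282)&(abs(off)<5);X=ray("top",np.argwhere(w)[:,::-1],.003)[:,:2];print("thr",w.sum(),"along",np.median(X@a),np.percentile(X@a,[5,95]))
thr=a*np.median(X@a)+n*np.mean(c);print("threshold",thr)
# rail mouth ends
q=m&(U>284)&(U<310)&(abs(V-265)<25);X=ray("top",np.argwhere(q)[:,::-1],.012)[:,:2];print("mouth along",((X-thr)@a).min(),"lat",((X-thr)@n).min(),((X-thr)@n).max())
q=P[...,2]
b=(U>170)&(U<220)&(V>225)&(V<275)&(q>.074)&(q<.08);X=P[b][:,:2]-thr;print("block",np.percentile(X@a,[2,98]),np.percentile(X@n,[2,98]))
b=(U>222)&(U<240)&(V>240)&(V<270)&(q>.05)&(q<.062);X=P[b][:,:2]-thr;print("pad",np.percentile(X@a,[2,98]),np.percentile(X@n,[2,98]))
# rotor top
b=(U>330)&(U<385)&(V>250)&(V<295)&(q>.079)&(q<.087);X=P[b][:,:2]
r=cv2.minAreaRect(np.float32(X*1000));print("rotor top rect",r);l=cv2.fitLine(np.float32(X),cv2.DIST_HUBER,0,.001,.001).ravel();l[:2]*=np.sign(l[1]);print("rotor yaw",np.degrees(np.arctan2(l[1],l[0])),"ctr",X.mean(0))
# tyre by colour, silhouette
bm=((g[...,2]<60)&(U>330)&(U<385)&(V>260)&(V<285)).astype(np.uint8)
n_,lb,st,ce=cv2.connectedComponentsWithStats(bm);i=1+st[1:,4].argmax();print(st[i],ce[i])
uv=np.argwhere(lb==i)[:,::-1];X=ray("top",uv,.075);r=cv2.minAreaRect(np.float32(X[:,:2]*1000));print("tyre rect z75",r)
# stubs: light pixels beside
sm=m&(U>345)&(U<370)&(V>255)&(V<292);n_,lb,st,ce=cv2.connectedComponentsWithStats(sm.astype(np.uint8))
for i in range(1,n_):
    if st[i,4]>6:print("stub",st[i],ce[i],ray("top",ce[i],.045))
# scene view check: rotor pixel projection
c=np.r_[X[:,:2].mean(0),.042];print("ctr",c,"rel",(c[:2]-thr)@a,(c[:2]-thr)@n,proj("scene",c),proj("scene",np.r_[thr,.003]))
for nm,u,z in(("vial",[277.5,308],.045),("dropper",[294,216],.05)):
    X=ray("top",u,z)[0,:2]-thr;print(nm,X@a,X@n)
```

```text
cam [ 0.47972104 -0.03410591  1.10393007]
far 107 [0.15441547 0.988006   0.5566589  0.10369555] yaw 81.117096 range y 0.064225227706602 0.15830728025339588
near 112 [0.13770406 0.9904734  0.51728183 0.10900028] yaw 82.084984 range y 0.06397179925285015 0.1577175488796052
axis [0.14606498 0.98927504] yaw 81.60104 lateral [np.float32(-0.5355425), np.float32(-0.4958129)] gap centre-centre 0.039729595
thr 40 along 0.1623407734530783 [0.15765153 0.16650194]
threshold [0.5338594  0.08527723]
mouth along -0.07024596819876086 lat -0.03628692031453285 0.03844251490111437
block [0.16182023 0.20729184] [-0.03318815  0.03354561]
pad [0.08871404 0.09876882] [-0.01392426  0.0141637 ]
rotor top rect ((505.9162902832031, -114.91696166992188), (45.0145378112793, 26.285037994384766), 82.53907775878906)
rotor yaw 90.95649 ctr [ 0.50590047 -0.11734747]
[338 266  38  17 451] [356.37472284 273.03547672]
tyre rect z75 ((502.537109375, -112.52780151367188), (81.20565032958984, 36.31564712524414), 82.97834014892578)
stub [356 263   6   4  21] [358.57142857 264.28571429] [[ 0.5263022 -0.1203746  0.045    ]]
stub [354 279   6   6  24] [356.125      282.16666667] [[ 0.48519544 -0.11438758  0.045     ]]
ctr [ 0.50541325 -0.11283814  0.042     ] rel -0.20014557019091253 -0.0007966499009936757 [[250.56659752 244.03622149]] [[316.20543456 217.44627503]]
vial -0.0344971573404229 0.10385375764908494
dropper -0.040557155243870636 -0.11172880186934396
```

Measured sizes agree with the description: rail spacing is 39.7 mm, the mouth is at −70 mm, the block at 162 mm, the pad near 89–99 mm, and the disc is 26 × 81 mm. The rotor is 201 mm before the threshold, about 1 mm off the track's centre line and roughly parallel to it. I'll go above it now.

```bash
cat >> h.py <<'E'
from scipy.spatial.transform import Rotation as Ro
THR=np.array([.53386,.08528]);YAW=np.radians(81.6);A=np.array([np.cos(YAW),np.sin(YAW)]);N=np.array([-A[1],A[0]])
def st():
    s=ctrl.observe();q=s["eef_rot"];M=Ro.from_quat([q[1],q[2],q[3],q[0]]).as_matrix();X=s["position"]
    e=X[:2]-THR;f=s["force"];print("t",round(s["clock"],2),"s,l,z mm",np.round([1e3*e@A,1e3*e@N,1e3*X[2]],1),"yaw",np.round(np.degrees(np.arctan2(M[1,0],M[0,0])),2),"gap",round(1e3*s["finger_gap"],1),"F along,lat,z",np.round([f[:2]@A,f[:2]@N,f[2]],2))
    return s,M,X
def plan(al,la,z):
    s,M,X=st();T=np.r_[THR+A*al+N*la,z]
    want=np.c_[np.r_[A,0],np.r_[-N,0],[0,0,-1]]
    want[:,1]=np.cross(want[:,2],want[:,0])
    print("offset",np.round((M.T@(T-X))/.4,4),"dr",np.round(np.degrees(Ro.from_matrix(M.T@want).as_rotvec())/60,4))
E
python3 - <<'E'
from h import *
plan(-.230,-.001,.17)
p=cv2.imread("pics/top0.png");g=cv2.cvtColor(p,cv2.COLOR_BGR2HSV)
m=(g[...,0]>130)&(g[...,0]<160)&(g[...,1]>100);V,U=np.mgrid[:480,:640];m&=(U>370)&(U<425)&(V>285)&(V<335)
X=ray("top",np.argwhere(m)[:,::-1],.075)[:,:2]-THR
for n,e in(("purple rect",np.c_[X@A,X@N]),):print(n,cv2.boxPoints(cv2.minAreaRect(np.float32(e*1e3))))
E
```

```text
t 0.1 s,l,z mm [-672.2  251.2  202.6] yaw 19.01 gap 85.4 F along,lat,z [0.1  0.37 0.04]
offset [ 1.0686 -0.6911  0.0831] dr [-0.0014 -0.0012 -1.0432]
purple rect [[-344.52386    68.9102  ]
 [-271.43896    36.747654]
 [-260.31366    62.02841 ]
 [-333.39856    94.19096 ]]
```

apply_moves:
  moves:
    - {"dr":[0,0,-0.1],"offset":[0.08,-0.05,0],"fingers":0}
    - {"dr":[0,0,-0.2],"offset":[0.16,-0.1,0],"fingers":0}
    - {"dr":[0,0,-0.3],"offset":[0.24,-0.155,0],"fingers":0}
    - {"dr":[0,0,-0.4],"offset":[0.32,-0.21,0],"fingers":0}
    - {"dr":[0,0,-0.5],"offset":[0.4,-0.26,0],"fingers":0}
    - {"dr":[0,0,-0.6],"offset":[0.48,-0.31,0],"fingers":0}
    - {"dr":[0,0,-0.7],"offset":[0.56,-0.36,0],"fingers":0}
    - {"dr":[0,0,-0.8],"offset":[0.64,-0.41,0],"fingers":0}

```text
clock: 0.77
position: [0.3765, -0.3034, 0.2032]
eef_rot: [-0.0, 0.832, 0.554, -0.0]
force: [0.7, -0.3, 0.2]
finger_gap: 0.0428
grip_force: 0.0
```

```bash
python3 -c "
from h import *
plan(-.230,-.001,.17)"
```

```text
t 0.77 s,l,z mm [-407.5   98.9  203.2] yaw 67.29 gap 42.8 F along,lat,z [-0.17 -0.78  0.24]
offset [0.4916 0.1324 0.083 ] dr [-0.0005 -0.0003 -0.2385]
```

apply_moves:
  moves:
    - {"dr":[0,0,-0.08],"offset":[0.08,0.025,0],"fingers":0}
    - {"dr":[0,0,-0.16],"offset":[0.17,0.05,0.01],"fingers":0}
    - {"dr":[0,0,-0.238],"offset":[0.26,0.075,0.03],"fingers":0}
    - {"dr":[0,0,-0.238],"offset":[0.35,0.1,0.05],"fingers":0}
    - {"dr":[0,0,-0.238],"offset":[0.43,0.12,0.07],"fingers":0}
    - {"dr":[0,0,-0.238],"offset":[0.49,0.132,0.083],"fingers":0}
    - {"dr":[0,0,-0.238],"offset":[0.49,0.132,0.083],"fingers":0}

```text
clock: 1.35
position: [0.502, -0.1413, 0.1685]
eef_rot: [-0.002, 0.757, 0.653, 0.0]
force: [0.2, -0.2, -1.8]
finger_gap: 0.0424
grip_force: 0.0
```

```bash
python3 -c "
from h import *
plan(-.230,-.001,.024)
p,d=ctrl.capture('scene');cv2.imwrite('pics/s1.png',cv2.resize(p[120:320,130:410],None,fx=2.8,fy=2.8))"
```

```text
t 1.35 s,l,z mm [-228.8   -1.6  168.5] yaw 81.61 gap 42.4 F along,lat,z [-0.19 -0.2  -1.84]
offset [-0.004  -0.0008  0.3612] dr [-0.002  -0.0023  0.0001]
```

View pics/s1.png

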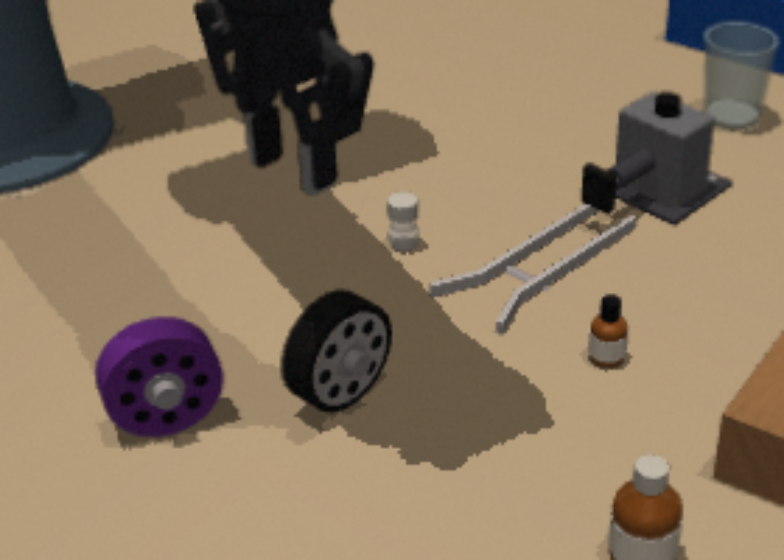

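The picture shows the open fingers above and behind the black rotor (crop 338,350), with their tips at about (265,155) and (318,185). The purple disc at (160,378) is clear. I'll descend astride the rotor.

apply_moves:
  moves:
    - {"dr":[-0.001,-0.001,0],"offset":[-0.004,0,0.06],"fingers":0.0}
    - {"dr":[-0.002,-0.002,0],"offset":[-0.004,0,0.13],"fingers":0.0}
    - {"dr":[-0.002,-0.002,0],"offset":[-0.004,0,0.2],"fingers":0.0}
    - {"dr":[-0.002,-0.002,0],"offset":[-0.004,0,0.25],"fingers":0.0}
    - {"dr":[-0.002,-0.002,0],"offset":[-0.004,0,0.3],"fingers":0.0}
    - {"dr":[-0.002,-0.002,0],"offset":[-0.004,0,0.335],"fingers":0.0}
    - {"dr":[-0.002,-0.002,0],"offset":[-0.004,0,0.36],"fingers":0.0}
    - {"dr":[-0.002,-0.002,0],"offset":[-0.004,0,0.36],"fingers":0.1}

```text
clock: 2.07
position: [0.4986, -0.1472, 0.0243]
eef_rot: [-0.0, 0.759, 0.651, -0.001]
force: [0.4, 0.2, -0.8]
finger_gap: 0.0383
grip_force: 0.0
```

```bash
python3 -c "
from h import *
plan(-.225,-.001,.024)
p,d=ctrl.capture('scene');cv2.imwrite('pics/s2.png',cv2.resize(p[170:300,150:350],None,fx=4,fy=4))"
```

```text
t 2.07 s,l,z mm [-235.1    0.9   24.3] yaw 81.21 gap 38.3 F along,lat,z [ 0.25 -0.37 -0.84]
offset [0.0253 0.0046 0.0008] dr [-0.0018  0.0014 -0.0065]
```

View pics/s2.png

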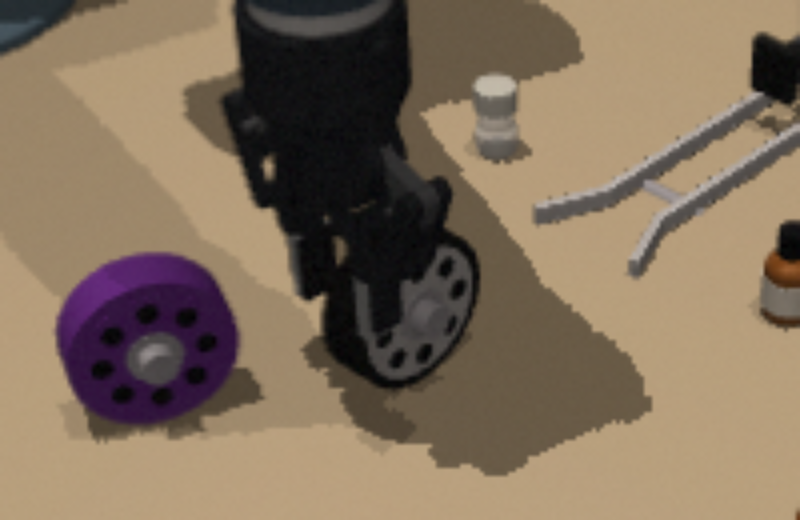

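```bash
python3 -c "
from h import *
for l in(-.019,-.030):
  for s in(-.246,-.235,-.224):
    for z in(.024,.034,.042):
      X=np.r_[THR+A*s+N*l,z];print(l,s,z,np.round((proj('scene',X)[0]-[150,170])*4))
print((proj('scene',np.r_[THR+A*-.201+N*-.026,.042])[0]-[150,170])*4)"
```

```text
-0.019 -0.246 0.024 [360. 384.]
-0.019 -0.246 0.034 [359. 368.]
-0.019 -0.246 0.042 [358. 356.]
-0.019 -0.235 0.024 [377. 373.]
-0.019 -0.235 0.034 [376. 358.]
-0.019 -0.235 0.042 [375. 345.]
-0.019 -0.224 0.024 [394. 363.]
-0.019 -0.224 0.034 [393. 347.]
-0.019 -0.224 0.042 [392. 334.]
-0.03 -0.246 0.024 [376. 394.]
-0.03 -0.246 0.034 [374. 378.]
-0.03 -0.246 0.042 [373. 366.]
-0.03 -0.235 0.024 [393. 383.]
-0.03 -0.235 0.034 [391. 367.]
-0.03 -0.235 0.042 [390. 355.]
-0.03 -0.224 0.024 [409. 372.]
-0.03 -0.224 0.034 [408. 357.]
-0.03 -0.224 0.042 [407. 344.]
[436.05579142 318.57207228]
```

```bash
python3 -c "
from h import *
p,d=ctrl.capture('scene');P=cloud('scene',d);E=P[...,:2]-THR
s=E@A*1e3;l=E@N*1e3;z=P[...,2]*1e3
m=(s>-260)&(s<-215)&(l<-17)&(l>-60)&(z>5)&(d>0)
uv=np.argwhere(m)
for z0 in range(5,70,5):
  k=m&(z>=z0)&(z<z0+5)
  if k.sum():print(z0,k.sum(),np.percentile(s[k],[5,95]).round(),np.percentile(l[k],[5,95]).round())
k=(abs(s+200)<10)&(l<-21)&(l>-30)&(z>30)&(z<56);print('stub',k.sum(),s[k].mean(),l[k].min(),np.percentile(z[k],[5,95]))
"
```

```text
5 1 [-219. -219.] [-17. -17.]
10 2 [-230. -225.] [-18. -17.]
15 1 [-224. -224.] [-17. -17.]
20 3 [-226. -219.] [-18. -17.]
25 2 [-236. -219.] [-17. -17.]
30 3 [-234. -229.] [-18. -18.]
35 5 [-238. -221.] [-19. -17.]
40 3 [-230. -216.] [-18. -18.]
50 2 [-236. -232.] [-26. -25.]
55 10 [-246. -233.] [-28. -20.]
60 16 [-247. -231.] [-33. -23.]
65 23 [-247. -231.] [-34. -22.]
stub 51 -202.64951381928105 -28.61545277380843 [34.77212682 50.98089574]
```

apply_moves:
  moves:
    - {"dr":[-0.001,0.001,-0.003],"offset":[0.005,0.003,0.01],"fingers":0.1}
    - {"dr":[-0.001,0.001,-0.006],"offset":[0.01,0.004,0.02],"fingers":0.1}
    - {"dr":[-0.001,0.001,-0.006],"offset":[0.01,0.004,0.02],"fingers":0.1}

```text
clock: 2.42
position: [0.5034, -0.1431, 0.0183]
eef_rot: [0.002, 0.757, 0.654, 0.001]
force: [0.1, 0.3, -0.3]
finger_gap: 0.0384
grip_force: 0.0
```

```bash
python3 -c "
from h import *
plan(-.225,-.001,.016)
p,d=ctrl.capture('scene');cv2.imwrite('pics/s3.png',cv2.resize(p[212:272,220:280],None,fx=10,fy=10,interpolation=cv2.INTER_CUBIC))
for l in(-.019,):
  for s in(-.236,-.216):
    for z in(.016,.026,.036):
      X=np.r_[THR+A*s+N*l,z];print(l,s,z,np.round((proj('scene',X)[0]-[220,212])*10))
"
```

```text
t 2.42 s,l,z mm [-230.4   -3.2   18.3] yaw 81.68 gap 38.4 F along,lat,z [ 0.29 -0.03 -0.31]
offset [ 0.0135 -0.0056  0.0058] dr [0.0036 0.001  0.0014]
-0.019 -0.236 0.016 [242. 547.]
-0.019 -0.236 0.026 [239. 508.]
-0.019 -0.236 0.036 [235. 468.]
-0.019 -0.216 0.016 [317. 498.]
-0.019 -0.216 0.026 [314. 460.]
-0.019 -0.216 0.036 [311. 420.]
```

View pics/s3.png

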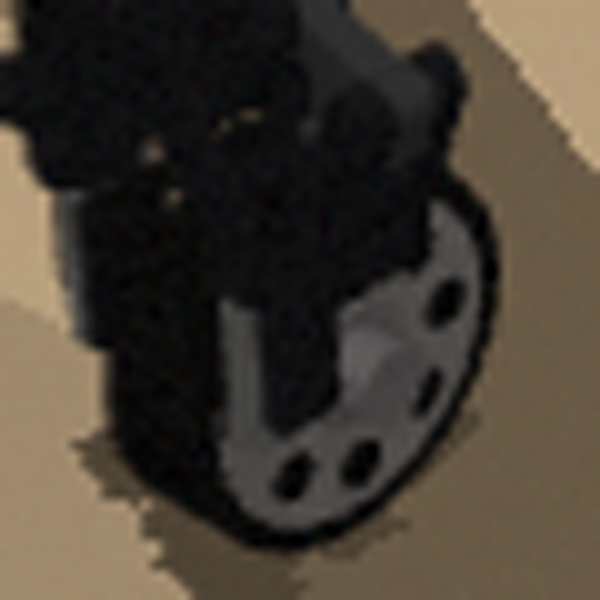

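The fingertip ends at about (300,420) in the zoom, just behind and slightly below the stub at (370,340). The tip is about 30 mm up, so it sits behind the axle and clear of the rails. I'll start pushing slowly.

apply_moves:
  moves:
    - {"dr":[0,0,0],"offset":[0.008,-0.001,0],"fingers":0.1}
    - {"dr":[0,0,0],"offset":[0.016,-0.002,0],"fingers":0.1}
    - {"dr":[0,0,0],"offset":[0.025,-0.003,0],"fingers":0.1}
    - {"dr":[0,0,0],"offset":[0.035,-0.003,0],"fingers":0.1}
    - {"dr":[0,0,0],"offset":[0.045,-0.003,0],"fingers":0.1}
    - {"dr":[0,0,0],"offset":[0.055,-0.003,0],"fingers":0.1}
    - {"dr":[0,0,0],"offset":[0.065,-0.003,0],"fingers":0.1}
    - {"dr":[0,0,0],"offset":[0.075,-0.003,0],"fingers":0.1}

```text
clock: 3.13
position: [0.5065, -0.1135, 0.0192]
eef_rot: [0.002, 0.757, 0.654, 0.0]
force: [-3.2, -0.8, 11.2]
finger_gap: 0.0386
grip_force: 4.6
```

```bash
cat > look.py <<'E'
from h import *
import sys
plan(*map(float,sys.argv[1:4]))
p,d=ctrl.capture('scene');P=cloud('scene',d);E=P[...,:2]-THR
s=E@A*1e3;l=E@N*1e3;z=P[...,2]*1e3
# aluminium near face: grey pixels beyond fingers; tyre front = largest s at axle height
g=cv2.cvtColor(p,cv2.COLOR_BGR2HSV)
dark=(g[...,2]<45)
k=(d>0)&(abs(l)<30)&(z>15)&(z<70)&(s<85)&(s>-230)
k2=k&(z>38)&(z<46);print("front s (axle ht)",np.percentile(s[k2],[90,98,100]).round(1))
x,_=ctrl.capture('top');q=cloud('top',_);E=q[...,:2]-THR;s2=E@A*1e3;l2=E@N*1e3;z2=q[...,2]*1e3
k=(abs(l2)<35)&(z2>15)&(z2<60)&(s2<80)&(s2>-230)
k3=k&(z2>38)&(z2<58)&(abs(l2)<14);print("top front",np.percentile(s2[k3],[90,98]).round(1) if k3.sum() else None)
c=ray('top',np.argwhere(np.ones((480,640),bool))[:,::-1],.03)[:,:2]
if len(sys.argv)>4:
    o=proj('scene',np.r_[THR-A*.06,.04])[0].astype(int)
    a=p[o[1]-60:o[1]+50,o[0]-65:o[0]+65]
    o=proj('top',np.r_[THR-A*.06,.04])[0].astype(int);b=x[o[1]-50:o[1]+40,o[0]-55:o[0]+75]
    cv2.imwrite(sys.argv[4],np.vstack([cv2.resize(i,None,fx=3,fy=3,interpolation=cv2.INTER_CUBIC) for i in(a,b)]))
E
python3 look.py -.155 -.002 .018
```

```text
t 3.13 s,l,z mm [-200.7   -2.    19.2] yaw 81.66 gap 38.6 F along,lat,z [-1.27  3.06 11.22]
offset [1.142e-01 1.000e-04 2.600e-03] dr [0.0037 0.0023 0.0009]
front s (axle ht) [-156.7 -146.9 -144. ]
top front [-145.3 -144.9]
```

```bash
python3 -c "
from h import *
st()
p,d=ctrl.capture('scene');x,_=ctrl.capture('top')
o=proj('scene',np.r_[THR-A*.19,.05])[0].astype(int);a=p[o[1]-45:o[1]+35,o[0]-40:o[0]+40]
o=proj('top',np.r_[THR-A*.19,.04])[0].astype(int);b=x[o[1]-40:o[1]+40,o[0]-40:o[0]+40]
cv2.imwrite('pics/s4.png',np.hstack([cv2.resize(i,None,fx=5,fy=5,interpolation=cv2.INTER_CUBIC) for i in(cv2.convertScaleAbs(a,alpha=1.8,beta=20),b)]))"
```

```text
t 3.23 s,l,z mm [-199.9   -2.1   18.8] yaw 81.7 gap 38.6 F along,lat,z [-0.1  -0.35 -0.56]
```

View pics/s4.png

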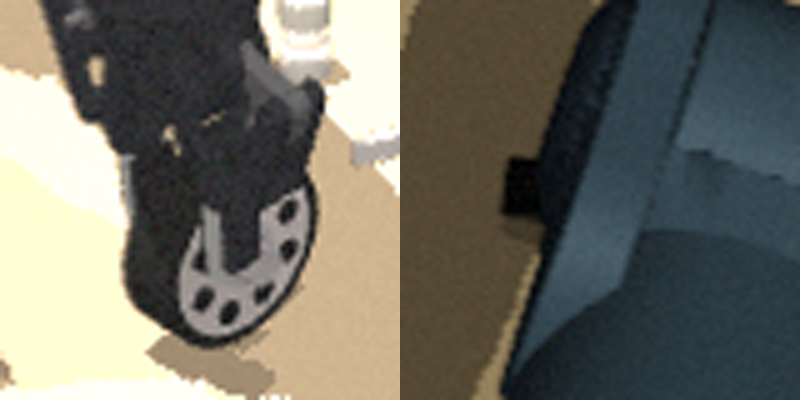

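```bash
python3 -c "
from h import *
p,d=ctrl.capture('scene');P=cloud('scene',d);E=P[...,:2]-THR
s=E@A*1e3;l=E@N*1e3;z=P[...,2]*1e3
o=proj('scene',np.r_[THR-A*.19,.05])[0].astype(int);print(o)
g=p.max(2)
for v in range(o[1]-12,o[1]+24,2):
  print(v,' '.join('%d/%d/%d/%d'%(s[v,u],l[v,u],z[v,u],g[v,u]) for u in range(o[0]-4,o[0]+24,3)))
"
```

```text
[253 238]
226 -196/4/81/10 -211/-22/103/17 -212/-31/108/15 -185/-9/82/9 -211/-47/115/17 -210/-54/119/11 -210/-62/122/13 -198/-57/113/16 -190/-57/109/10 -81/47/-1/101
228 -197/3/78/13 -211/-21/98/20 -212/-31/103/17 -204/-30/98/13 -212/-48/112/18 -212/-56/116/17 -206/-57/113/14 -191/-50/101/15 -149/-14/61/13 -89/39/1/102
230 -201/0/77/17 -211/-21/93/13 -211/-30/98/12 -205/-32/95/19 -210/-45/105/14 -213/-57/112/13 -199/-50/101/20 -192/-50/97/15 -151/-16/58/80 -142/-15/52/36
232 -205/-4/76/5 -202/-10/77/14 -212/-30/93/16 -207/-33/92/15 -213/-48/103/9 -211/-55/106/18 -200/-50/97/15 -159/-15/56/46 -148/-12/49/82 -142/-15/47/10
234 -208/-8/76/14 -203/-11/74/17 -212/-30/89/13 -207/-32/87/15 -214/-49/100/16 -210/-53/99/15 -168/-16/57/78 -161/-17/54/18 -151/-15/47/63 -140/-12/40/16
236 -210/-9/72/9 -207/-15/74/7 -211/-28/83/66 -206/-31/81/19 -213/-47/93/17 -194/-35/76/30 -168/-16/52/81 -159/-15/47/12 -151/-15/42/81 -142/-14/37/16
238 -213/-12/70/12 -207/-15/68/13 -211/-28/77/68 -207/-32/77/16 -201/-34/75/13 -193/-34/71/28 -169/-16/48/75 -159/-14/41/78 -152/-15/38/81 -141/-13/30/13
240 -212/-11
[... 964 characters left out ...]
6/76 -184/-13/19/77 -178/-15/16/13 -168/-13/10/61 -160/-13/4/22 -152/-14/0/103 -145/-16/-2/105
254 -219/-16/36/14 -211/-16/32/59 -202/-14/25/74 -194/-15/21/12 -186/-15/16/74 -181/-18/14/75 -168/-13/4/32 -161/-14/1/105 -154/-16/-1/104 -150/-21/-1/103
256 -218/-15/30/10 -209/-13/24/76 -202/-14/20/78 -195/-15/16/7 -185/-13/9/78 -178/-14/5/46 -169/-13/0/58 -166/-19/1/104 -161/-23/0/102 -156/-27/0/104
258 -217/-13/24/12 -212/-16/21/28 -203/-15/16/78 -196/-15/12/77 -187/-14/5/47 -177/-13/0/31 -174/-18/0/102 -169/-22/0/105 -163/-25/-2/105 -161/-32/0/104
260 -202/4/0/64 -210/-14/14/7 -203/-14/10/6 -195/-14/5/17 -186/-13/0/45 -181/-16/-1/80 -178/-22/0/104 -173/-26/-1/104 -169/-31/0/107 -167/-37/1/103
```

```bash
python3 -c "
from h import *
p,d=ctrl.capture('scene');P=cloud('scene',d);E=P[...,:2]-THR
s=E@A*1e3;l=E@N*1e3;z=P[...,2]*1e3
k,_,R,t=K('scene');c=-R.T@t;print('cam s,l',(c[:2]-THR)@A,(c[:2]-THR)@N,c[2])
m=(d>0)&(s>-275)&(s<-130)&(abs(l)<75)&(z>60)
for z0 in range(60,200,8):
  for nm,kk in(('centre |l|<20',abs(l)<20),('l<-20',l<-20)):
    k=m&kk&(z>=z0)&(z<z0+8)
    if k.sum()>3:print(z0,nm,k.sum(),'s',np.percentile(s[k],[5,95]).round(),'l',np.percentile(l[k],[5,95]).round())
"
```

```text
cam s,l -0.7122545796435101 -0.605692987498131 0.6614841357854376
60 centre |l|<20 79 s [-220. -149.] l [-16.  18.]
60 l<-20 38 s [-212. -194.] l [-35. -22.]
68 centre |l|<20 92 s [-215. -200.] l [-15.  19.]
68 l<-20 43 s [-212. -196.] l [-36. -24.]
76 centre |l|<20 86 s [-209. -185.] l [-10.  19.]
76 l<-20 27 s [-212. -204.] l [-35. -23.]
84 centre |l|<20 23 s [-211. -188.] l [-2. 20.]
84 l<-20 15 s [-214. -207.] l [-36. -23.]
92 centre |l|<20 15 s [-213. -191.] l [18. 20.]
92 l<-20 67 s [-214. -192.] l [-52. -22.]
100 centre |l|<20 9 s [-213. -209.] l [-6. 19.]
100 l<-20 70 s [-214. -191.] l [-55. -23.]
108 centre |l|<20 29 s [-218. -196.] l [-19.  17.]
108 l<-20 69 s [-217. -192.] l [-59. -24.]
116 centre |l|<20 33 s [-218. -210.] l [-17.  18.]
116 l<-20 96 s [-217. -189.] l [-61. -22.]
124 centre |l|<20 44 s [-219. -211.] l [-17.  18.]
124 l<-20 74 s [-218. -192.] l [-64. -21.]
132 centre |l|<20 31 s [-219. -210.] l [-19.  14.]
132 l<-20 75 s [-216. -192.] l [-67. -22.]
140 centre |l|<20 53 s [-221. -211.] l [-17.  16.]
140 l<-20 138 s [-218. -190.] l [-68. -21.]
148 centre |l|<20 75 s [-220. -210.] l [-19.  14.]
148 l<-20 111 s [-213. -194.] l [-65. -23.]
156 centre |l|<20 12 s [-213. -210.] l [-20. -10.]
156 l<-20 67 s [-212. -195.] l [-43. -22.]
164 l<-20 44 s [-212. -194.] l [-40. -28.]
172 centre |l|<20 27 s [-238. -232.] l [-19.   7.]
172 l<-20 80 s [-230. -187.] l [-40. -22.]
180 centre |l|<20 53 s [-239. -232.] l [-19.  13.]
180 l<-20 107 s [-231. -185.] l [-39. -22.]
188 centre |l|<20 50 s [-239. -232.] l [-19.  14.]
188 l<-20 102 s [-230. -185.] l [-40. -23.]
196 centre |l|<20 57 s [-239. -232.] l [-19.  15.]
196 l<-20 111 s [-230. -184.] l [-39. -22.]
```

The depth map shows the fingertips about 50 mm up, riding on top of the stubs. The gripper body is at about 104 mm. I'll lift, back off, and come down again about 14 mm lower behind the stubs.

apply_moves:
  moves:
    - {"dr":[0,0,0],"offset":[0,0,-0.012],"fingers":0.1}
    - {"dr":[0,0,0],"offset":[-0.022,0,-0.012],"fingers":0.1}
    - {"dr":[0,0,0],"offset":[-0.044,0,-0.012],"fingers":0.1}
    - {"dr":[0,0,0],"offset":[-0.044,0,0.0],"fingers":0.1}
    - {"dr":[0,0,0],"offset":[-0.044,0,0.012],"fingers":0.1}
    - {"dr":[0,0,0],"offset":[-0.044,0,0.025],"fingers":0.1}
    - {"dr":[0,0,0],"offset":[-0.044,0,0.036],"fingers":0.1}
    - {"dr":[0,0,0],"offset":[-0.044,0,0.036],"fingers":0.1}

```text
clock: 4.1
position: [0.5024, -0.1303, 0.0024]
eef_rot: [0.0, 0.757, 0.654, 0.0]
force: [-0.1, -0.5, -0.7]
finger_gap: 0.0383
grip_force: 0.0
```

```bash
cat > look.py <<'E'
from h import *
import sys
if len(sys.argv)>3:plan(*map(float,sys.argv[1:4]))
p,d=ctrl.capture('scene');P=cloud('scene',d);E=P[...,:2]-THR
s=E@A*1e3;l=E@N*1e3;z=P[...,2]*1e3;g=p.max(2);hsv=cv2.cvtColor(p,cv2.COLOR_BGR2HSV)
ok=(d>0)&(s>-260)&(s<100)
f=ok&(l<-8)&(l>-21)&(z>2)&(z<84)&(hsv[...,1]<110)
q=f&(abs(z-42)<12);q&=(s<np.percentile(s[f],50)+70)
# tyre front edge on near face at axle height, and slope of face vs s
c=s[q].max()
print("front s",np.sort(s[q])[-5:].round(1),"-> centre ~",round(np.sort(s[q])[-3]-42,1))
q=f&(g>45)&(z>4)&(z<40);k=np.c_[s[q],z[q]-42,np.ones(q.sum())];c=np.linalg.lstsq(k,l[q],rcond=None)[0]
for _ in range(3):
    w=abs(k@c-l[q])<2;c=np.linalg.lstsq(k[w],l[q][w],rcond=None)[0]
print("face: yaw err deg",np.degrees(np.arctan(c[0])).round(2),"lean deg",np.degrees(np.arctan(c[1])).round(2),"face l at s mean",(np.r_[s[q].mean(),0,1]@c).round(1),"n",w.sum(),"s mean",s[q].mean().round())
q=ok&(l<-29)&(l>-40)&(z>20)&(z<70)
if q.sum():print("finger tip z~",np.percentile(z[q],[1,5]).round(1),"s",np.percentile(s[q],[5,95]).round(1))
E
python3 look.py -.21 -.002 .004
```

```text
t 4.1 s,l,z mm [-217.9   -0.4    2.4] yaw 81.66 gap 38.3 F along,lat,z [-0.49  0.   -0.69]
offset [ 0.0197  0.004  -0.004 ] dr [0.0006 0.0005 0.0009]
front s [-139.8 -139.7 -138.7 -137.9 -137.4] -> centre ~ -180.7
face: yaw err deg -0.99 lean deg -0.17 face l at s mean -16.6 n 151 s mean -107.0
finger tip z~ [38.7 40.4] s [-225.8 -212.2]
```

apply_moves:
  moves:
    - {"dr":[0,0,0],"offset":[0.01,0.001,-0.001],"fingers":0.12}
    - {"dr":[0,0,0],"offset":[0.02,0.002,-0.001],"fingers":0.12}
    - {"dr":[0,0,0],"offset":[0.03,0.003,-0.001],"fingers":0.12}
    - {"dr":[0,0,0],"offset":[0.038,0.003,-0.001],"fingers":0.12}
    - {"dr":[0,0,0],"offset":[0.046,0.003,-0.001],"fingers":0.12}
    - {"dr":[0,0,0],"offset":[0.055,0.003,-0.001],"fingers":0.12}
    - {"dr":[0,0,0],"offset":[0.065,0.003,-0.001],"fingers":0.12}
    - {"dr":[0,0,0],"offset":[0.075,0.003,-0.001],"fingers":0.12}

```text
clock: 4.82
position: [0.5093, -0.1009, 0.0043]
eef_rot: [0.002, 0.757, 0.654, 0.001]
force: [-0.3, -0.1, -0.0]
finger_gap: 0.038
grip_force: 0.0
```

```bash
sed -i 's/f=ok&(l<-8)/fr=ok\&(l<-8)\&(l>-21)\&(z>18)\&(z<60)\&(hsv[...,1]<110)\&(s<60);f=ok\&(s<(np.sort(s[fr])[-3]-2))\&(l<-8)/' look.py; python3 look.py -.15 -.002 .003
```

```text
t 4.82 s,l,z mm [-187.8   -2.9    4.3] yaw 81.66 gap 38.0 F along,lat,z [-0.15  0.24 -0.04]
offset [ 0.0945 -0.0022  0.0031] dr [0.003  0.001  0.0009]
front s [-131.9 -131.1 -130.9 -130.3 -130.3] -> centre ~ -172.9
face: yaw err deg -0.3 lean deg -0.14 face l at s mean -15.4 n 103 s mean -166.0
finger tip z~ [35.  39.6] s [-196.2 -182. ]
```

apply_moves:
  moves:
    - {"dr":[0,0,0],"offset":[0.012,-0.001,0.002],"fingers":0.12}
    - {"dr":[0,0,0],"offset":[0.024,-0.002,0.002],"fingers":0.12}
    - {"dr":[0,0,0],"offset":[0.036,-0.002,0.002],"fingers":0.12}
    - {"dr":[0,0,0],"offset":[0.048,-0.002,0.002],"fingers":0.12}
    - {"dr":[0,0,0],"offset":[0.06,-0.002,0.002],"fingers":0.12}
    - {"dr":[0,0,0],"offset":[0.072,-0.002,0.002],"fingers":0.12}
    - {"dr":[0,0,0],"offset":[0.084,-0.002,0.002],"fingers":0.12}
    - {"dr":[0,0,0],"offset":[0.095,-0.002,0.002],"fingers":0.12}

```text
clock: 5.53
position: [0.5141, -0.0631, 0.0034]
eef_rot: [0.002, 0.757, 0.654, 0.001]
force: [0.6, 0.8, -0.0]
finger_gap: 0.0375
grip_force: 0.0
```

```bash
python3 look.py -.11 -.001 .004
```

```text
t 5.53 s,l,z mm [-149.7   -2.1    3.4] yaw 81.66 gap 37.5 F along,lat,z [ 0.92 -0.44 -0.02]
offset [ 0.0993 -0.0026 -0.0016] dr [0.003  0.0011 0.001 ]
front s [-92.3 -91.9 -91.8 -91.8 -91.4] -> centre ~ -133.8
face: yaw err deg 0.29 lean deg 0.18 face l at s mean -14.9 n 99 s mean -129.0
finger tip z~ [37.4 40.9] s [-159.7 -144.7]
```

apply_moves:
  moves:
    - {"dr":[0,0,0],"offset":[0.012,-0.001,0],"fingers":0.12}
    - {"dr":[0,0,0],"offset":[0.024,-0.002,0],"fingers":0.12}
    - {"dr":[0,0,0],"offset":[0.036,-0.003,0],"fingers":0.12}
    - {"dr":[0,0,0],"offset":[0.048,-0.003,0],"fingers":0.12}
    - {"dr":[0,0,0],"offset":[0.06,-0.003,0],"fingers":0.12}
    - {"dr":[0,0,0],"offset":[0.072,-0.003,0],"fingers":0.12}
    - {"dr":[0,0,0],"offset":[0.084,-0.003,0],"fingers":0.12}
    - {"dr":[0,0,0],"offset":[0.095,-0.003,0],"fingers":0.12}

```text
clock: 6.25
position: [0.5184, -0.0254, 0.0034]
eef_rot: [0.002, 0.757, 0.654, 0.001]
force: [-0.1, 0.6, -0.0]
finger_gap: 0.0375
grip_force: 0.0
```

```bash
python3 look.py -.07 -.000 .004; python3 -c "
from h import *
p,d=ctrl.capture('scene');x,_=ctrl.capture('top')
o=proj('scene',np.r_[THR-A*.06,.04])[0].astype(int);a=p[o[1]-50:o[1]+40,o[0]-60:o[0]+60]
o=proj('top',np.r_[THR-A*.04,.04])[0].astype(int);b=x[o[1]-45:o[1]+45,o[0]-60:o[0]+60]
cv2.imwrite('pics/s5.png',np.vstack([cv2.resize(i,None,fx=3.3,fy=3.3,interpolation=cv2.INTER_CUBIC) for i in(cv2.convertScaleAbs(a,alpha=1.4,beta=15),b)]))"
```

```text
t 6.25 s,l,z mm [-111.7   -0.9    3.4] yaw 81.66 gap 37.5 F along,lat,z [ 0.61  0.18 -0.01]
offset [ 0.1043 -0.002  -0.0017] dr [0.003  0.0011 0.001 ]
front s [-54.6 -54.5 -54.5 -53.8 -52.5] -> centre ~ -96.5
face: yaw err deg 0.62 lean deg 0.13 face l at s mean -15.0 n 91 s mean -92.0
finger tip z~ [38.7 41.4] s [-120.4 -106.2]
```

View pics/s5.png

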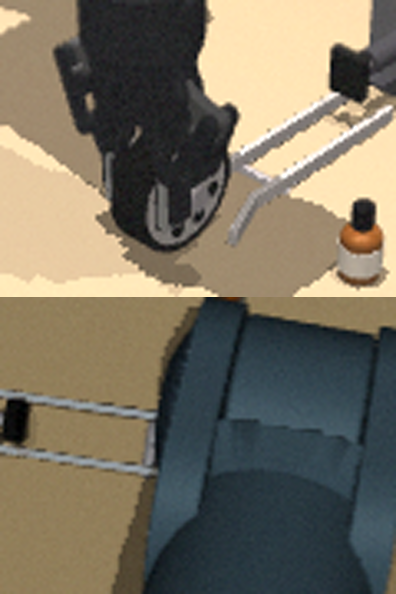

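The disc stands upright at the flared mouth, roughly centred between the rails; the dropper at crop (360,245) is untouched.

```bash
python3 -c "
from h import *
p,d=ctrl.capture('scene');P=cloud('scene',d);E=P[...,:2]-THR
s=E@A*1e3;l=E@N*1e3;z=P[...,2]*1e3
for a,b in((-28,0),(0,30),(30,60),(60,90)):
  for lo,hi in((-30,-10),(10,30)):
    k=(s>a)&(s<b)&(l>lo)&(l<hi)&(z>8)&(z<15)&(p.max(2)>90)
    if k.sum()>3:print(a,b,k.sum(),l[k].mean().round(1),np.percentile(l[k],[5,95]).round(1),np.median(z[k]).round(1))
"
```

```text
-28 0 19 -20.6 [-23.4 -17.6] 11.3
0 30 25 -20.5 [-23.6 -17.3] 11.2
0 30 22 19.2 [15.8 23.9] 11.0
30 60 19 -20.8 [-22.9 -18.1] 11.3
30 60 19 19.7 [16.2 22.7] 11.4
60 90 21 -20.6 [-24.3 -17.2] 11.0
60 90 18 19.6 [15.7 22.4] 11.1
```

apply_moves:
  moves:
    - {"dr":[0,0,0],"offset":[0.012,-0.001,0],"fingers":0.12}
    - {"dr":[0,0,0],"offset":[0.024,-0.002,0],"fingers":0.12}
    - {"dr":[0,0,0],"offset":[0.036,-0.002,0],"fingers":0.12}
    - {"dr":[0,0,0],"offset":[0.048,-0.002,0],"fingers":0.12}
    - {"dr":[0,0,0],"offset":[0.06,-0.002,0],"fingers":0.12}
    - {"dr":[0,0,0],"offset":[0.072,-0.002,0],"fingers":0.12}
    - {"dr":[0,0,0],"offset":[0.084,-0.002,0],"fingers":0.12}
    - {"dr":[0,0,0],"offset":[0.095,-0.002,0],"fingers":0.12}

```text
clock: 7.12
position: [0.5231, 0.0124, 0.0033]
eef_rot: [0.002, 0.757, 0.654, 0.001]
force: [0.3, 0.3, 0.4]
finger_gap: 0.0378
grip_force: 0.0
```

```bash
python3 look.py -.034 -.000 .004
```

```text
t 7.12 s,l,z mm [-73.6  -0.    3.3] yaw 81.66 gap 37.8 F along,lat,z [ 0.35 -0.27  0.36]
offset [ 0.0991  0.0001 -0.0018] dr [0.003  0.001  0.0011]
front s [-19.3 -17.8 -16.6 -15.9 -15.7] -> centre ~ -58.6
face: yaw err deg -0.23 lean deg -0.18 face l at s mean -15.3 n 78 s mean -52.0
finger tip z~ [38.8 40.8] s [-81.3 -66.7]
```

apply_moves:
  moves:
    - {"dr":[0,0,0],"offset":[0.012,0,0],"fingers":0.12}
    - {"dr":[0,0,0],"offset":[0.024,0,0],"fingers":0.12}
    - {"dr":[0,0,0],"offset":[0.036,0,0],"fingers":0.12}
    - {"dr":[0,0,0],"offset":[0.046,0,0],"fingers":0.12}
    - {"dr":[0,0,0],"offset":[0.056,0,0],"fingers":0.12}
    - {"dr":[0,0,0],"offset":[0.066,0,-0.001],"fingers":0.12}
    - {"dr":[0,0,0],"offset":[0.076,0,-0.002],"fingers":0.12}
    - {"dr":[0,0,0],"offset":[0.086,0,-0.002],"fingers":0.12}

```text
clock: 7.83
position: [0.5281, 0.0461, 0.0042]
eef_rot: [0.002, 0.757, 0.654, 0.001]
force: [-0.0, 0.3, 0.3]
finger_gap: 0.0378
grip_force: 0.0
```

```bash
python3 look.py -.02 -.000 .005
```

```text
t 7.83 s,l,z mm [-39.6  -0.1   4.2] yaw 81.65 gap 37.8 F along,lat,z [0.31 0.07 0.33]
offset [ 0.0489 -0.0001 -0.0021] dr [0.0031 0.0012 0.0008]
front s [16.6 16.6 16.7 17.8 18.4] -> centre ~ -25.3
face: yaw err deg 0.45 lean deg 1.32 face l at s mean -14.9 n 77 s mean -17.0
finger tip z~ [39.6 41.6] s [-47.4 -33. ]
```

apply_moves:
  moves:
    - {"dr":[0,0,0],"offset":[0.008,0,0],"fingers":0.12}
    - {"dr":[0,0,0],"offset":[0.015,0,0],"fingers":0.12}
    - {"dr":[0,0,0],"offset":[0.022,0,-0.001],"fingers":0.12}
    - {"dr":[0,0,0],"offset":[0.029,0,-0.002],"fingers":0.12}
    - {"dr":[0,0,0],"offset":[0.036,0,-0.004],"fingers":0.12}
    - {"dr":[0,0,0],"offset":[0.042,0,-0.005],"fingers":0.12}
    - {"dr":[0,0,0],"offset":[0.048,0,-0.006],"fingers":0.12}
    - {"dr":[0,0,0],"offset":[0.053,0,-0.006],"fingers":0.12}

```text
clock: 8.55
position: [0.5312, 0.0674, 0.0065]
eef_rot: [0.001, 0.757, 0.654, 0.001]
force: [-0.7, 0.1, 0.2]
finger_gap: 0.0378
grip_force: 0.1
```

```bash
python3 look.py -.00 -.000 .005
```

```text
t 8.55 s,l,z mm [-18.1   0.    6.5] yaw 81.66 gap 37.8 F along,lat,z [-0.01  0.68  0.18]
offset [0.0453 0.0002 0.0037] dr [0.003  0.0005 0.0011]
front s [38.  39.5 40.1 40.6 40.7] -> centre ~ -1.9
face: yaw err deg 0.28 lean deg 5.38 face l at s mean -14.0 n 78 s mean 1.0
finger tip z~ [42.3 44.6] s [-26.4 -13. ]
```

apply_moves:
  moves:
    - {"dr":[0,0,0],"offset":[0.005,0,0],"fingers":0.12}
    - {"dr":[0,0,0],"offset":[0.01,0,0],"fingers":0.12}
    - {"dr":[0,0,0],"offset":[0.015,0,0.001],"fingers":0.12}
    - {"dr":[0,0,0],"offset":[0.02,0,0.002],"fingers":0.12}
    - {"dr":[0,0,0],"offset":[0.025,0,0.004],"fingers":0.12}
    - {"dr":[0,0,0],"offset":[0.03,0,0.006],"fingers":0.12}

```text
clock: 9.1
position: [0.5329, 0.0789, 0.0039]
eef_rot: [0.002, 0.757, 0.654, 0.001]
force: [0.0, 0.7, 0.4]
finger_gap: 0.0378
grip_force: 0.0
```

```bash
sed -i 's/(z>4)&(z<40)/(z>15)\&(z<60)\&(l>-18)/' look.py; python3 look.py -.00 -.000 .005
```

```text
t 9.1 s,l,z mm [-6.5  0.   3.9] yaw 81.65 gap 37.8 F along,lat,z [0.72 0.09 0.38]
offset [ 0.0162  0.0001 -0.0027] dr [0.003  0.0011 0.0008]
front s [42.3 42.7 44.7 46.9 53.6] -> centre ~ 2.7
face: yaw err deg 1.34 lean deg -0.88 face l at s mean -15.7 n 53 s mean 35.0
finger tip z~ [39.8 42. ] s [-15.    1.1]
```

```bash
sed -i 's/(s<60)/(s<84)/' look.py; python3 look.py; python3 -c "
from h import *
p,d=ctrl.capture('scene');P=cloud('scene',d);E=P[...,:2]-THR
s=E@A*1e3;l=E@N*1e3;z=P[...,2]*1e3
k=(s>30)&(s<125)&(l<-9)&(l>-17)&(z>30)&(z<60)
print(np.histogram(s[k],np.arange(30,126,5)))
k=(s>70)&(s<125)&(abs(l)<17)&(z>24)&(z<62)
print(np.histogram(s[k],np.arange(70,126,5)))"
```

```text
front s [79.8 79.9 80.4 81.3 81.4] -> centre ~ 38.4
face: yaw err deg 1.0 lean deg -1.33 face l at s mean -15.7 n 102 s mean 53.0
finger tip z~ [40.3 41.8] s [-14.    1.7]
(array([ 8,  8,  2,  1,  0,  3,  9, 15, 11, 12, 12, 12, 20, 10,  0,  0,  0,
        4,  2]), array([ 30,  35,  40,  45,  50,  55,  60,  65,  70,  75,  80,  85,  90,
        95, 100, 105, 110, 115, 120, 125]))
(array([16, 17, 14, 13, 28, 16,  2,  0,  7, 20, 11]), array([ 70,  75,  80,  85,  90,  95, 100, 105, 110, 115, 120, 125]))
```

apply_moves:
  moves:
    - {"dr":[0,0,0],"offset":[0.008,0,0],"fingers":0.12}
    - {"dr":[0,0,0],"offset":[0.016,0,0.001],"fingers":0.12}
    - {"dr":[0,0,0],"offset":[0.024,0,0.001],"fingers":0.12}
    - {"dr":[0,0,0],"offset":[0.032,0,0.001],"fingers":0.12}
    - {"dr":[0,0,0],"offset":[0.039,0,0.001],"fingers":0.12}
    - {"dr":[0,0,0],"offset":[0.045,0,0.001],"fingers":0.12}
    - {"dr":[0,0,0],"offset":[0.051,0,0.001],"fingers":0.12}
    - {"dr":[0,0,0],"offset":[0.056,0,0.001],"fingers":0.12}

```text
clock: 9.92
position: [0.5361, 0.1011, 0.0036]
eef_rot: [0.002, 0.757, 0.654, 0.001]
force: [-1.1, 0.3, 0.2]
finger_gap: 0.038
grip_force: 0.0
```

```bash
python3 look.py .026 0 .004; python3 -c "
from h import *
p,d=ctrl.capture('scene')
o=proj('scene',np.r_[THR+A*.06,.04])[0].astype(int);a=p[o[1]-45:o[1]+45,o[0]-60:o[0]+60]
cv2.imwrite('pics/s6.png',cv2.resize(cv2.convertScaleAbs(a,alpha=1.5,beta=20),None,fx=6,fy=6,interpolation=cv2.INTER_CUBIC))"
```

```text
t 9.92 s,l,z mm [16.   0.1  3.6] yaw 81.66 gap 38.0 F along,lat,z [0.09 1.15 0.19]
offset [ 0.0249  0.0002 -0.001 ] dr [0.003  0.0011 0.001 ]
front s [78.2 78.9 80.  80.6 80.8] -> centre ~ 38.0
face: yaw err deg 0.79 lean deg -3.19 face l at s mean -16.2 n 47 s mean 59.0
finger tip z~ [39.6 42.5] s [ 7.5 20.8]
```

View pics/s6.png

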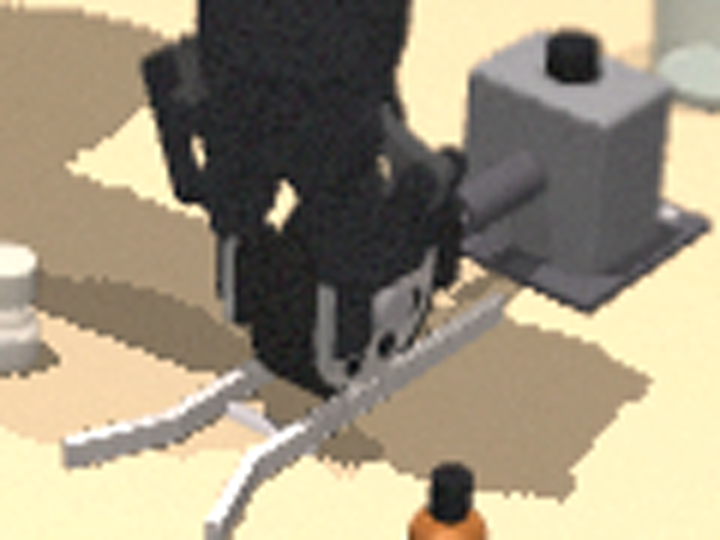

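The disc is upright between the rails and past the threshold, with its face at about (380,330). The pad is just ahead of it at about (450,240). Next I'll creep forward and feel for the buffer.

apply_moves:
  moves:
    - {"dr":[0,0,0],"offset":[0.004,0,0],"fingers":0.12}
    - {"dr":[0,0,0],"offset":[0.008,0,0],"fingers":0.12}
    - {"dr":[0,0,0],"offset":[0.012,0,0],"fingers":0.12}
    - {"dr":[0,0,0],"offset":[0.016,0,0],"fingers":0.12}
    - {"dr":[0,0,0],"offset":[0.02,0,0],"fingers":0.12}
    - {"dr":[0,0,0],"offset":[0.023,0,0],"fingers":0.12}
    - {"dr":[0,0,0],"offset":[0.025,0,0],"fingers":0.12}
    - {"dr":[0,0,0],"offset":[0.025,0,0],"fingers":0.12}

```text
clock: 10.68
position: [0.5376, 0.1109, 0.0036]
eef_rot: [0.002, 0.757, 0.654, 0.001]
force: [0.1, -0.3, -0.2]
finger_gap: 0.0374
grip_force: 0.0
```

```bash
cat > feel.py <<'E'
from h import *
st()
F=[];X=[]
for i in range(4):
    ctrl.capture('top');s=ctrl.observe();F.append(s['force']);X.append(s['position'])
F=np.array(F);X=np.mean(X,0);e=X[:2]-THR
print("mean F along",(F[:,:2]@A).mean().round(2),(F[:,:2]@A).round(1),"Fz",F[:,2].mean().round(2),"s",round(1e3*e@A,2),"z",round(1e3*X[2],2))
E
python3 feel.py
```

```text
t 10.68 s,l,z mm [25.9  0.1  3.6] yaw 81.66 gap 37.4 F along,lat,z [-0.29 -0.1  -0.24]
mean F along 0.16 [ 0.5 -0.4  1.  -0.5] Fz 0.0 s 25.73 z 3.59
```

apply_moves:
  moves:
    - {"dr":[0,0,0],"offset":[0.0025,0,0],"fingers":0.12}
    - {"dr":[0,0,0],"offset":[0.005,0,0],"fingers":0.12}
    - {"dr":[0,0,0],"offset":[0.0075,0,0],"fingers":0.12}
    - {"dr":[0,0,0],"offset":[0.01,0,0],"fingers":0.12}
    - {"dr":[0,0,0],"offset":[0.0125,0,0],"fingers":0.12}
    - {"dr":[0,0,0],"offset":[0.0125,0,0],"fingers":0.12}

```text
clock: 11.38
position: [0.5383, 0.115, 0.0038]
eef_rot: [0.002, 0.757, 0.654, 0.0]
force: [-0.8, -3.3, 2.5]
finger_gap: 0.0373
grip_force: 2.0
```

```bash
python3 feel.py
```

```text
t 11.38 s,l,z mm [30.  -0.   3.8] yaw 81.63 gap 37.3 F along,lat,z [-3.42  0.31  2.45]
mean F along -4.78 [-4.9 -4.2 -5.  -5.1] Fz 3.69 s 30.11 z 3.76
```

apply_moves:
  moves:
    - {"dr":[0,0,0],"offset":[0.001,0,0],"fingers":0.12}
    - {"dr":[0,0,0],"offset":[0.002,0,0],"fingers":0.12}
    - {"dr":[0,0,0],"offset":[0.003,0,0],"fingers":0.12}
    - {"dr":[0,0,0],"offset":[0.0035,0,0],"fingers":0.12}

```text
clock: 11.92
position: [0.5385, 0.116, 0.0039]
eef_rot: [0.003, 0.757, 0.654, -0.0]
force: [-2.7, -6.8, 4.9]
finger_gap: 0.0377
grip_force: 3.5
```

```bash
python3 feel.py
```

```text
t 11.92 s,l,z mm [31.  -0.1  3.9] yaw 81.61 gap 37.7 F along,lat,z [-7.13  1.64  4.89]
mean F along -6.89 [-7.  -7.  -6.9 -6.7] Fz 5.21 s 31.04 z 3.85
```

Contact: the along-track force rises with position and there is friction at the stub. Both readings put first touch at about s = 28 mm. I'll ease back once to pin that point, then press to depth.

apply_moves:
  moves:
    - {"dr":[0,0,0],"offset":[-0.002,0,0],"fingers":0.12}
    - {"dr":[0,0,0],"offset":[-0.004,0,0],"fingers":0.12}
    - {"dr":[0,0,0],"offset":[-0.006,0,0],"fingers":0.12}
    - {"dr":[0,0,0],"offset":[-0.008,0,0],"fingers":0.12}
    - {"dr":[0,0,0],"offset":[-0.008,0,0],"fingers":0.12}

```text
clock: 12.53
position: [0.538, 0.1144, 0.0034]
eef_rot: [0.001, 0.757, 0.654, 0.001]
force: [0.4, -0.3, -0.6]
finger_gap: 0.0375
grip_force: 0.3
```

```bash
python3 feel.py
```

```text
t 12.53 s,l,z mm [29.4  0.2  3.4] yaw 81.67 gap 37.5 F along,lat,z [-0.2  -0.42 -0.57]
mean F along -0.35 [-0.1 -0.7 -0.  -0.6] Fz -0.33 s 29.3 z 3.4
```

apply_moves:
  moves:
    - {"dr":[0,0,0],"offset":[-0.001,0,0],"fingers":0.12}
    - {"dr":[0,0,0],"offset":[-0.002,0,0],"fingers":0.12}
    - {"dr":[0,0,0],"offset":[-0.002,0,0],"fingers":0.12}

```text
clock: 12.98
position: [0.5378, 0.1133, 0.0036]
eef_rot: [0.001, 0.757, 0.654, 0.001]
force: [0.7, -1.0, 1.1]
finger_gap: 0.0376
grip_force: 0.0
```

```bash
python3 feel.py
```

```text
t 12.98 s,l,z mm [28.3  0.2  3.6] yaw 81.66 gap 37.6 F along,lat,z [-0.88 -0.89  1.15]
mean F along 0.48 [0.5 0.4 0.4 0.6] Fz -0.16 s 28.2 z 3.59
```

apply_moves:
  moves:
    - {"dr":[0,0,0],"offset":[0.0015,0,0],"fingers":0.12}
    - {"dr":[0,0,0],"offset":[0.003,0,0],"fingers":0.12}
    - {"dr":[0,0,0],"offset":[0.004,0,0],"fingers":0.12}
    - {"dr":[0,0,0],"offset":[0.004,0,0],"fingers":0.12}

```text
clock: 13.52
position: [0.5381, 0.1143, 0.0037]
eef_rot: [0.002, 0.757, 0.654, 0.0]
force: [-0.7, -2.0, 1.1]
finger_gap: 0.038
grip_force: 1.2
```

```bash
python3 feel.py
```

```text
t 13.52 s,l,z mm [29.3  0.   3.7] yaw 81.64 gap 38.0 F along,lat,z [-2.13  0.43  1.06]
mean F along -2.66 [-2.8 -2.4 -3.6 -1.9] Fz 1.84 s 29.41 z 3.68
```

apply_moves:
  moves:
    - {"dr":[0,0,0],"offset":[0.0015,0,0],"fingers":0.12}
    - {"dr":[0,0,0],"offset":[0.003,0,0],"fingers":0.12}
    - {"dr":[0,0,0],"offset":[0.0045,0,0],"fingers":0.12}
    - {"dr":[0,0,0],"offset":[0.006,0,0],"fingers":0.12}
    - {"dr":[0,0,0],"offset":[0.0075,0,0],"fingers":0.12}
    - {"dr":[0,0,0],"offset":[0.0075,0,0],"fingers":0.12}

```text
clock: 14.22
position: [0.5386, 0.1163, 0.0039]
eef_rot: [0.003, 0.757, 0.653, -0.0]
force: [-1.7, -7.0, 5.2]
finger_gap: 0.0376
grip_force: 3.6
```

```bash
python3 feel.py
```

```text
t 14.22 s,l,z mm [31.3 -0.1  3.9] yaw 81.61 gap 37.6 F along,lat,z [-7.12  0.65  5.23]
mean F along -7.63 [-7.6 -7.7 -7.8 -7.4] Fz 5.46 s 31.32 z 3.92
```

apply_moves:
  moves:
    - {"dr":[0,0,0],"offset":[0.001,0,0],"fingers":0.12}
    - {"dr":[0,0,0],"offset":[0.002,0,0],"fingers":0.12}
    - {"dr":[0,0,0],"offset":[0.003,0,0],"fingers":0.12}
    - {"dr":[0,0,0],"offset":[0.004,0,0],"fingers":0.12}
    - {"dr":[0,0,0],"offset":[0.0052,0,0],"fingers":0.12}
    - {"dr":[0,0,0],"offset":[0.0052,0,0],"fingers":0.12}

```text
clock: 14.92
position: [0.5388, 0.1173, 0.0041]
eef_rot: [0.004, 0.757, 0.653, -0.001]
force: [-1.3, -9.9, 7.4]
finger_gap: 0.0375
grip_force: 5.0
```

```bash
python3 feel.py; python3 look.py|head -1;python3 -c "
from h import *
k=[]
for i in range(1):
  p,d=ctrl.capture('top')
cv2.imwrite('t7.png',p);cv2.imwrite('s7.png',ctrl.capture('scene')[0])
P=cloud('top',d);E=P[...,:2]-THR;s=E@A*1e3;l=E@N*1e3;z=P[...,2]*1e3
k=(s>80)&(s<130)&(abs(l)<18)&(z>45)&(z<64);print(k.sum(),np.percentile(s[k],[2,20,50,80,98]) if k.any() else '')
P=cloud('top',np.load('top_d0.npy'));E=P[...,:2]-THR;s=E@A*1e3;l=E@N*1e3;z=P[...,2]*1e3
k=(s>80)&(s<130)&(abs(l)<18)&(z>45)&(z<64);print(k.sum(),np.percentile(s[k],[2,20,50,80,98]))
"
```

```text
t 14.92 s,l,z mm [32.4 -0.2  4.1] yaw 81.58 gap 37.5 F along,lat,z [-10.02  -0.13   7.37]
mean F along -9.81 [ -8.9 -10.5 -10.   -9.8] Fz 7.54 s 32.36 z 4.06
front s [78.4 78.7 79.  80.3 81. ] -> centre ~ 37.0
0 
131 [ 89.10605834  91.72824172  98.88222714 122.36391905 129.31190806]
```

apply_moves:
  moves:
    - {"dr":[0,0,0],"offset":[0.0007,0,0],"fingers":0.12}
    - {"dr":[0,0,0],"offset":[0.0007,0,0],"fingers":0.12}
    - {"dr":[0,0,0],"offset":[0.0007,0,0],"fingers":0.12}
    - {"dr":[0,0,0],"offset":[0.0007,0,0],"fingers":0.12}
    - {"dr":[0,0,0],"offset":[0.0007,0,0],"fingers":0.12}
    - {"dr":[0,0,0],"offset":[0.0007,0,0],"fingers":0.12}
    - {"dr":[0,0,0],"offset":[0.0007,0,0],"fingers":0.12}
    - {"dr":[0,0,0],"offset":[0.0007,0,0],"fingers":0.12}

```text
clock: 15.93
position: [0.5387, 0.1174, 0.0041]
eef_rot: [0.004, 0.757, 0.653, -0.001]
force: [-3.6, -10.0, 8.1]
finger_gap: 0.0376
grip_force: 5.2
```

```bash
python3 feel.py
```

```text
t 15.93 s,l,z mm [32.5 -0.1  4.1] yaw 81.57 gap 37.6 F along,lat,z [-10.42   2.13   8.08]
mean F along -10.59 [-10.1 -10.8 -10.8 -10.6] Fz 7.59 s 32.48 z 4.08
```

Held for over a second at about 4.3 mm. I'll ease off slowly.

apply_moves:
  moves:
    - {"dr":[0,0,0],"offset":[-0.0025,0,0],"fingers":0.12}
    - {"dr":[0,0,0],"offset":[-0.005,0,0],"fingers":0.12}
    - {"dr":[0,0,0],"offset":[-0.0075,0,0],"fingers":0.12}
    - {"dr":[0,0,0],"offset":[-0.01,0,0],"fingers":0.12}
    - {"dr":[0,0,0],"offset":[-0.0125,0,0],"fingers":0.12}
    - {"dr":[0,0,0],"offset":[-0.015,0,0],"fingers":0.12}
    - {"dr":[0,0,0],"offset":[-0.0175,0,0],"fingers":0.12}
    - {"dr":[0,0,0],"offset":[-0.02,0,0],"fingers":0.12}

```text
clock: 16.8
position: [0.5375, 0.1125, 0.0034]
eef_rot: [0.001, 0.757, 0.654, 0.001]
force: [0.5, 0.4, 0.7]
finger_gap: 0.0376
grip_force: 0.0
```

apply_moves:
  moves:
    - {"dr":[0,0,0],"offset":[-0.003,0,0],"fingers":0.12}
    - {"dr":[0,0,0],"offset":[-0.006,0,0],"fingers":0.12}
    - {"dr":[0,0,0],"offset":[-0.01,0,0],"fingers":0.12}
    - {"dr":[0,0,0],"offset":[-0.015,0,0],"fingers":0.12}
    - {"dr":[0,0,0],"offset":[-0.02,0,0],"fingers":0.12}
    - {"dr":[0,0,0],"offset":[-0.025,0,0],"fingers":0.12}
    - {"dr":[0,0,0],"offset":[-0.03,0,0],"fingers":0.12}
    - {"dr":[0,0,0],"offset":[-0.03,0,0],"fingers":0.12}

```text
clock: 17.47
position: [0.5359, 0.0998, 0.0036]
eef_rot: [0.002, 0.757, 0.654, 0.001]
force: [0.2, 0.7, 0.2]
finger_gap: 0.0375
grip_force: 0.0
```

```bash
python3 feel.py; python3 look.py;  python3 -c "
from h import *
p,d=ctrl.capture('scene');P=cloud('scene',d);E=P[...,:2]-THR
s=E@A*1e3;l=E@N*1e3;z=P[...,2]*1e3
k=(s>-10)&(s<80)&(l<-21)&(l>-31)&(z>32)&(z<52)&(p.max(2)>45);print('stub',k.sum(),np.percentile(s[k],[5,50,95]),np.percentile(z[k],[5,95]))"
```

```text
t 17.47 s,l,z mm [14.7  0.1  3.6] yaw 81.62 gap 37.5 F along,lat,z [ 0.7  -0.13  0.23]
mean F along -0.02 [-0.1  0.2  0.3 -0.5] Fz -0.4 s 15.01 z 3.62
front s [79.3 79.4 79.7 80.4 80.5] -> centre ~ 37.7
face: yaw err deg 0.85 lean deg -2.31 face l at s mean -15.8 n 46 s mean 61.0
finger tip z~ [39.2 42.2] s [ 6.5 23.8]
stub 62 [ 3.53936931 40.88745476 53.28400976] [33.74004547 49.96119979]
```

apply_moves:
  moves:
    - {"dr":[0,0,0],"offset":[0,0,-0.02],"fingers":0.1}
    - {"dr":[0,0,0],"offset":[0,0,-0.05],"fingers":0.1}
    - {"dr":[0,0,0],"offset":[0,0,-0.1],"fingers":0.05}
    - {"dr":[0,0,0],"offset":[0,0,-0.16],"fingers":0.05}
    - {"dr":[0,0,0],"offset":[0,0,-0.23],"fingers":0.05}
    - {"dr":[0,0,0],"offset":[-0.08,0,-0.3],"fingers":0.05}
    - {"dr":[0,0,0],"offset":[-0.16,0,-0.37],"fingers":0.05}
    - {"dr":[0,0,0],"offset":[-0.24,0,-0.4],"fingers":0.05}

```text
clock: 18.43
position: [0.5233, 0.005, 0.1681]
eef_rot: [0.004, 0.756, 0.655, 0.003]
force: [1.5, -0.4, -0.1]
finger_gap: 0.0406
grip_force: 0.0
```

apply_moves:
  moves:
    - {"dr":[0,0,0],"offset":[-0.1,0,0],"fingers":0.05}
    - {"dr":[0,0,0],"offset":[-0.2,0,0],"fingers":0.05}
    - {"dr":[0,0,0],"offset":[-0.28,0,0],"fingers":0.05}
    - {"dr":[0,0,0],"offset":[-0.3,0,0],"fingers":0.05}
    - {"dr":[0,0,0],"offset":[-0.3,0,0],"fingers":0.05}
    - {"dr":[0,0,0],"offset":[-0.3,0,0],"fingers":0.05}

```text
clock: 18.93
position: [0.5041, -0.1129, 0.1642]
eef_rot: [0.001, 0.757, 0.653, 0.001]
force: [0.6, 0.4, -0.2]
finger_gap: 0.0404
grip_force: 0.0
```

```bash
python3 look.py; python3 -c "
from h import *
p,d=ctrl.capture('scene');x,e=ctrl.capture('top')
P=cloud('top',e);E=P[...,:2]-THR;s=E@A*1e3;l=E@N*1e3;z=P[...,2]*1e3
k=(s>0)&(s<84)&(abs(l)<25)&(z>79)&(z<88);print('top of tyre',k.sum(),s[k].mean(),l[k].mean())
o=proj('scene',np.r_[THR+A*.05,.04])[0].astype(int);a=p[o[1]-45:o[1]+45,o[0]-65:o[0]+65]
o=proj('top',np.r_[THR+A*.05,.04])[0].astype(int);b=x[o[1]-40:o[1]+40,o[0]-65:o[0]+65]
cv2.imwrite('pics/s8.png',np.vstack([cv2.resize(i,None,fx=3.4,fy=3.4,interpolation=cv2.INTER_CUBIC) for i in(a,b)]))"
```

```text
front s [79.  79.7 79.7 80.6 80.8] -> centre ~ 37.7
face: yaw err deg 0.23 lean deg -0.59 face l at s mean -15.3 n 173 s mean 44.0
top of tyre 170 45.7425866054528 -1.6929483327373267
```

View pics/s8.png

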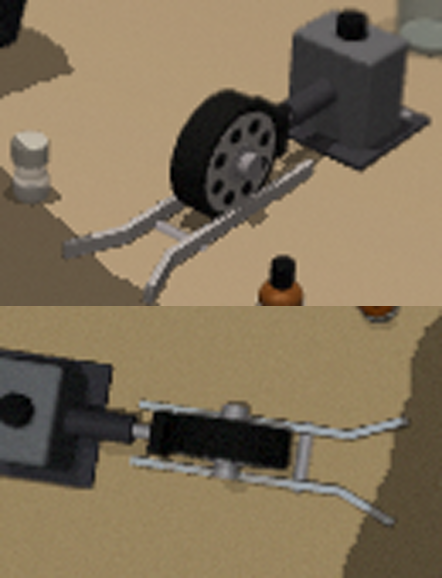

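The disc stands upright in the track, centred about 45 mm past the threshold against the pad. The vial and dropper are untouched, and the arm is clear. I'll hand in.

```bash
python3 -c "
from cell import ctrl
print(ctrl.sign_off())"
```

```text
the job is handed in; nothing more can be done
None
```

The rotor disc was rolled over the threshold, pressed about 4.3 mm into the buffer for over a second, and left standing upright in the track about 45 mm past the threshold. That depth is an estimate from tool position and force, not a direct measurement. The job is handed in; no verdict came back.

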